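Ratchet the bar's water filter cap loose and take it off

ROBOT

A 6-joint arm with a two-finger parallel gripper is mounted at the origin on a cart in front of the work surface, level with it; the furniture and walls round the work are solid. World frame = base frame: x ahead of the robot, y to its left, z up, the work surface at z = 0. Lengths are in m, angles in rad, forces in N, time in s.
With the tool pointing down it reaches from about 0.425 to 0.95 m from the base axis. Payload 3.5 kg.
Tool frame: the origin (TCP) lies at the very end of the fingers, on their centre line; the grasp point (between the pads) lies 19 mm behind it (arm.pinch_z is the distance from the TCP to the grasp point, in m); y points along the fingers, x is the direction in which the jaws open and shut, and the axes are right-handed (so a half turn about y gives the same grasp; the last joint's range is limited). The gripper opens to 85 mm and grips with 20 to 120 N. Pads are 22 mm wide; open, the fingers measure 114 mm over their backs; the gripper's body (76 mm by 85 mm) begins 54 mm behind the grasp point. The pads swing forward as they close: fully open they stand 13 mm farther back than shut.
Start: joints at [1.166, 0.286, 1.577, -0, 1.279, -0.15], TCP at [0.17, 0.653, 0.231] pointing down, gripper open.
Joint ranges: [-2.77, 2.77], [-0.9, 2.22], [0.21, 2.48], [-1.53, 4.67], [0.24, 2.81], [-2.84, 2.84]. Speed limits (rad/s): [2.79, 2.79, 3.14, 3.14, 3.14, 3.14].

INTERFACE

Orientations are given as a rotation vector (axis times angle).
In Python, from cell import arm gives the robot as it stands.
- The arm moves only by the shell command python3 -m crank 'ROWS' [FORCE]. ROWS is JSON, a list of rows, each a list of 7 numbers: the turn, a rotation vector about the tool's x, y, z in rad, then the shift along the tool's x, y, z in m, then the opening, from 0 (shut) to 1 (fully open). A call has 1 to 12 rows; each row is the pose to reach, as a shift and turn from the pose commanded when the call began, along the tool's axes at that moment; what a row does not reach only later rows make up. A row lasts 1/8 s, in which the tool goes at most 62.5 mm and 10.7 degrees, less where a joint would pass 70% of its speed; a pose out of reach is approached as far as the arm can. A call with a gripper value outside its range is refused whole. The fingers move at their own pace and stop on an object; FORCE is the grip in N (left out, the last holds). Time passes only in rows, so rows that repeat a pose let the fingers close. It gives the time, the measured TCP pose, the force and the opening at its end, in the units of the state.
- arm.get_obs(): the state, without advancing time (a new reading comes with each control period).
- arm.grab_frame(name): name is "scene" or "top" or "wrist"; returns a dict with "pixels" (400x640x3 uint8, red, green, blue), "intrinsics" (3x3 intrinsics, pixels), "position" and "rotation" of the camera in the world; the wrist camera has in their place "mount" (4x4, takes a point from camera to tool coordinates, whose origin is the TCP and whose axes are the tool frame's). Camera axes: x right, y up, looking along -z (the intrinsics and any distortion apply to the point x, -y, -z); pixel columns grow to the right and rows downward; lengths in m; the calibration is good to about 2 mm. A picture is of the moment at which its call begins: read the wrist's pose just before it. There is no depth.
- arm.hand_in(): hands the job in, once; it reports no verdict.
The state is a dict: "time": time; "qpos": joint angles; "joint_vel": joint speeds; "tau": joint torques, N m; "eef_pos": TCP position; "tool_rot": TCP orientation; "wrist_force": force on the tool from outside, world axes, zero at the start; "torque": the same for the moment, N m; "grip_width": opening from 0.0 (shut) to 1.0 (fully open).
Only numpy, scipy, OpenCV 4.12 (cv2) and the standard library are available. Lean on these libraries where they do the work, as an engineer would, in place of code of your own. Each camera call takes 0.05 s, during which the arm holds its last target.

TASK

Open the water filter: unscrew its toothed cap anticlockwise, half a turn or a little more, until its thread lets go, using the ratchet wrench that already sits on it, swinging the handle back and forth between the two pipes (do not touch the cap with the gripper before it has come loose). Then take the wrench off and lay it flat on the cork mat, lift the loose cap off and stand it upright on the floor of the shallow metal dish. Leave the glass, the jigger, the lime and the lemon where they are.

Things in the scene. Friction and masses are not known exactly. Their poses are not given: they have to be found in the camera images.
- filter_head: Fixed steel water-filter head, 130 x 150 mm foot, round body 98 mm across, flat top shoulder 55 mm above the stand. Origin: centre of its underside, z up. Two upright copper pipes (23 mm thick, 90 mm high) stand at x = -36, y = +63 and -63 mm; the wrench handle points between them, roughly along -x, and can swing 0.7 rad either way from -x before it meets one.
- cap: Loose steel cap (0.3 kg) on the filter head, 60 mm across its 20 saw teeth, 61 mm high: toothed skirt 0 to 20 mm, shoulder to 26 mm, then a black knob. Origin: centre of its underside (55.5 mm above the stand when tight), z along its axis. A square socket 16 mm deep sits on a square boss: lift it straight up 25 mm or more. It climbs 1.3 mm per radian and cannot be pulled off until loose.
- cap_knob (a point): Centre of the cap's black knob: 30 mm in diameter and 24 mm tall round this point (top of the cap 14 mm above it), 47 mm above the cap's underside on its axis.
- thread (a joint): Angle the threaded boss under the cap has been unscrewed, rad: 0 is tight (every start), grows anticlockwise seen from above; loose from 2.5, stops at 5.5. Turning it takes about 0.35 N m; it stays where it is left. The cap follows it with about 0.1 rad of play either way.
- wrench: Loose ratchet ring wrench, 209 mm long, 0.2 kg, lying on the shoulder round the cap. Ring 88 mm outside, 64 mm hole, 18 mm thick. Origin: centre of the ring's underside; handle along -x. Its spring pawl drives the cap when swung anticlockwise seen from above and slips freely clockwise (tooth pitch 0.31 rad, so up to that much of a stroke is idle). To take it off lift it straight up over 70 mm.
- wrench_grip (a point): Middle of the wrench handle, 120 mm from the ring's centre and 10 mm above the wrench's underside. The black grip there is 20 mm wide, 20 mm high and 80 mm long (85 to 165 mm from the ring's centre); grip it across from above.
- cork_mat: Fixed brown cork mat, 280 x 140 mm, 6 mm thick with a slightly raised edge. Origin: centre of its underside, long side along its x.
- dish: Fixed shallow round metal dish, 156 mm across the rim, 22 mm high, flat floor 4 mm above the stand and 130 mm across. Origin: centre of its underside. Dish and mat stand on opposite sides of the filter; which is left or right varies.
- tumbler: Glass standing upside down at the back, 68 mm across, 102 mm high. Bystander. Origin: centre of its underside.
- jigger: Double-cone steel bar measure, 41 mm across, 97 mm high, at the back right. Bystander. Origin: centre of its underside.
- lime: Green lime, about 50 mm, at the front left. Bystander. Origin: at its underside.
- lemon: Yellow lemon, 83 x 58 mm, at the back left. Bystander. Origin: at its underside.
Things that resemble listed ones, but are neither listed nor needed, are in the scene too. Of the things that look like the cap, the larger one is meant.

How it is judged:
On the way, in this order (a step that is already met when the one before it is completed fails the run):
1. the cap has been unscrewed by the first stroke or two (value of joint thread above 0.5 rad).
2. the cap's thread has let go (value of joint thread above 2.6 rad), for 0.1 s.
3. the wrench lies flat on the cork mat, released (x of wrench_grip in the frame of cork_mat between -0.14 and 0.14 m and y of wrench_grip in the frame of cork_mat between -0.07 and 0.07 m and height (world z) of wrench_grip below 0.024 m and height (world z) of wrench below 0.014 m and angle between wrench's own z axis and vertical below 0.12 rad and contact force between the fingers and wrench below 0.2 N), for 0.2 s.
4. the cap is lifted off the filter (z of cap in the frame of filter_head above 0.085 m), for 0.1 s.
At the end, for the whole second after the job is handed in: The cap stands upright (within 0.15 rad) on the floor of the dish, its axis within 45 mm of the dish's centre; the wrench lies flat (within 0.12 rad) on the cork mat, ring centre within 120 mm along and 50 mm across of the mat's centre and mid-handle over the mat; both at rest (horizontal distance between cap and dish below 0.045 m and height (world z) of cap below 0.012 m and angle between cap's own z axis and vertical below 0.15 rad and linear speed of each of cap, wrench below 0.02 m/s and x of wrench_grip in the frame of cork_mat between -0.14 and 0.14 m and y of wrench_grip in the frame of cork_mat between -0.07 and 0.07 m and x of wrench in the frame of cork_mat between -0.12 and 0.12 m and y of wrench in the frame of cork_mat between -0.05 and 0.05 m and height (world z) of wrench below 0.014 m and angle between wrench's own z axis and vertical below 0.12 rad); the robot touches nothing.
It fails at once if the gripper touches the cap before its thread has let go (contact force between the fingers and cap above 2 N and value of joint thread below 2.5 rad).
It fails at once if the glass, jigger, lime or lemon is moved more than 30 mm (distance of any of tumbler, jigger, lime, lemon from where it was at the start of the episode above 0.03 m).
It also fails if it takes over 72 s, if anything falls off the work surface, if the arm or the gripper's body presses on something with over 40 N, if the wrist force passes 120 N, or if a joint passes its speed limit or range.

## Working session

There is one attempt and no reset: what is moved stays moved. The work goes in short steps, Python scripts to look and compute and a shell command to move; the robot and the scene stay as the last step left them, time stands still between calls to the robot, and variables do not carry over. Pictures are saved under pics/ and viewed, and the job is handed in when it is done.

```bash
ls; mkdir -p pics; python3 - <<'E'
from cell import arm
import cv2,numpy as np
o=arm.get_obs();print(o)
print(arm.pinch_z)
for n in("scene","top","wrist"):
    f=arm.grab_frame(n);cv2.imwrite(f"pics/{n}0.png",f["pixels"][:,:,::-1])
    print(n,{k:np.round(v,4).tolist() if hasattr(v,'__len__') and not isinstance(v,str) else v for k,v in f.items() if k!="pixels"})
E
```

```text
pics
{'time': 0.0, 'qpos': array([ 1.16597032e+00,  2.87156066e-01,  1.57820739e+00, -1.18180946e-05,
        1.27860237e+00, -1.49991156e-01]), 'joint_vel': array([ 0.00013936,  0.00135302, -0.00018975,  0.00030246, -0.00236498,
       -0.00079324]), 'tau': array([ 5.11900344e-04, -4.05996323e+01, -2.92621511e+01, -1.68359120e-04,
        5.93975405e-03,  1.30017725e-05]), 'eef_pos': array([0.16985888, 0.6525854 , 0.22993713]), 'tool_rot': array([-1.32022846, -1.01790021,  1.0213483 ]), 'wrist_force': array([-0.64234208, -0.02929388,  0.2413068 ]), 'torque': array([-0.04219544,  0.01056258,  0.00515555]), 'grip_width': 0.9998417209604124}
0.0187
scene {'intrinsics': [[429.4251, 0.0, 320.3517], [0.0, 429.4251, 202.0675], [0.0, 0.0, 1.0]], 'position': [0.1842, 0.6369, 0.8112], 'rotation': [0.2586, -0.9526, -2.4003]}
top {'intrinsics': [[483.5563, 0.0, 317.9847], [0.0, 483.5563, 204.071], [0.0, 0.0, 1.0]], 'position': [0.4138, 0.0361, 1.4214], 'rotation': [0.0853, -0.0888, -1.5621]}
wrist {'intrinsics': [[351.3138, 0.0, 325.6812], [0.0, 351.3138, 199.8232], [0.0, 0.0, 1.0]], 'mount': [[1.0, -0.0001, -0.0001, 0.0009], [-0.0001, 0.3189, -0.9478, -0.141], [0.0001, 0.9478, 0.3189, 0.0823], [0.0, 0.0, 0.0, 1.0]]}
```

View pics/scene0.png

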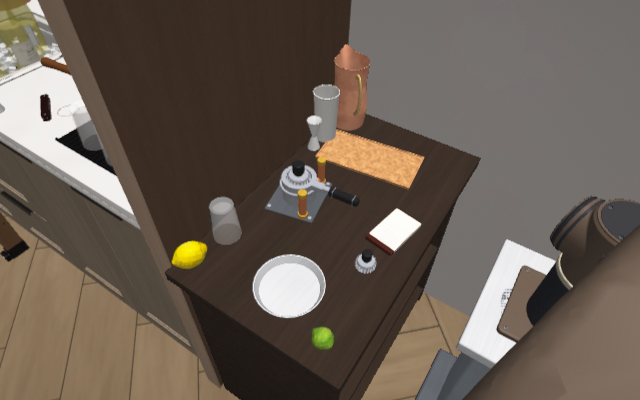

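View pics/top0.png

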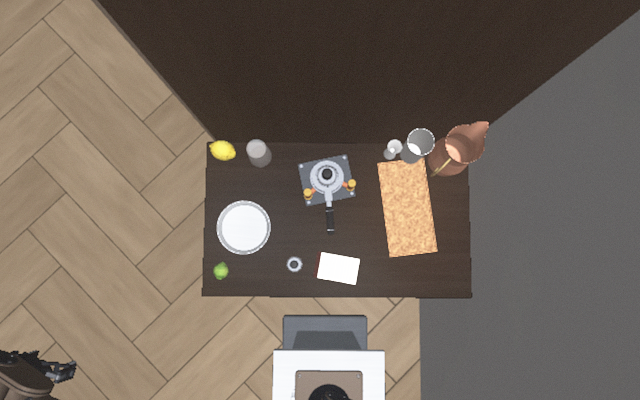

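View pics/wrist0.png

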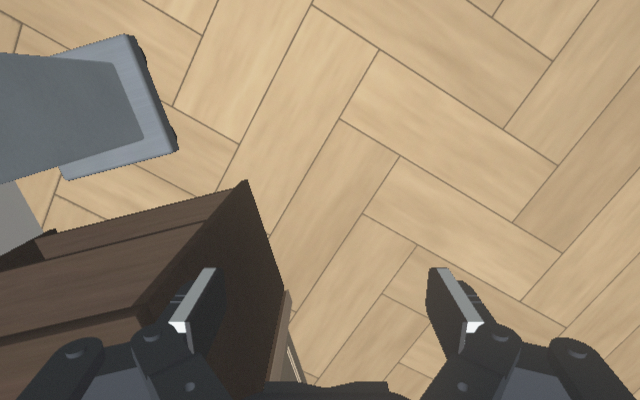

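```bash
python3 - <<'E'
from cell import arm
from scipy.spatial.transform import Rotation as R
print(R.from_rotvec(arm.get_obs()['tool_rot']).as_matrix().round(4))
E
```

```text
[[ 2.521e-01 -7.000e-04 -9.677e-01]
 [ 9.677e-01 -1.700e-03  2.521e-01]
 [-1.800e-03 -1.000e+00  3.000e-04]]
```

```bash
cat > h.py <<'E'
import numpy as np,cv2
from scipy.spatial.transform import Rotation as R
from cell import arm
def grab(n):
    o=arm.get_obs(); f=arm.grab_frame(n)
    K=np.array(f["intrinsics"])
    if n=="wrist":
        T=np.eye(4);T[:3,:3]=R.from_rotvec(o["tool_rot"]).as_matrix();T[:3,3]=o["eef_pos"]
        M=T@np.array(f["mount"]);Rc,p=M[:3,:3],M[:3,3]
    else: Rc=R.from_rotvec(f["rotation"]).as_matrix();p=np.array(f["position"])
    return f["pixels"][:,:,::-1].copy(),(K,Rc,p)
def ray(c,u,v):
    K,Rc,p=c; d=np.array([(u-K[0,2])/K[0,0],-(v-K[1,2])/K[1,1],-1.]);return p,Rc@d
def onz(c,u,v,z):
    p,d=ray(c,u,v);return p+d*(z-p[2])/d[2]
def proj(c,P):
    K,Rc,p=c;q=Rc.T@(np.array(P)-p);return np.array([K[0,0]*q[0]/-q[2]+K[0,2],K[1,1]*-q[1]/-q[2]+K[1,2]])
def tri(c1,uv1,c2,uv2):
    p1,d1=ray(c1,*uv1);p2,d2=ray(c2,*uv2)
    s=np.linalg.lstsq(np.c_[d1,-d2],p2-p1,rcond=None)[0]
    a,b=p1+s[0]*d1,p2+s[1]*d2;return (a+b)/2,np.linalg.norm(a-b)
def zoom(img,x0,y0,w,h,s,name):
    cv2.imwrite(f"pics/{name}.png",cv2.resize(img[y0:y0+h,x0:x0+w],None,fx=s,fy=s,interpolation=cv2.INTER_CUBIC))
E
python3 - <<'E'
from h import *
t,c=grab("top");zoom(t,200,130,280,170,2.8,"tz");s,cs=grab("scene");zoom(s,170,100,260,260,2.3,"sz")
E
```

```text
(no output)
```

View pics/tz.png

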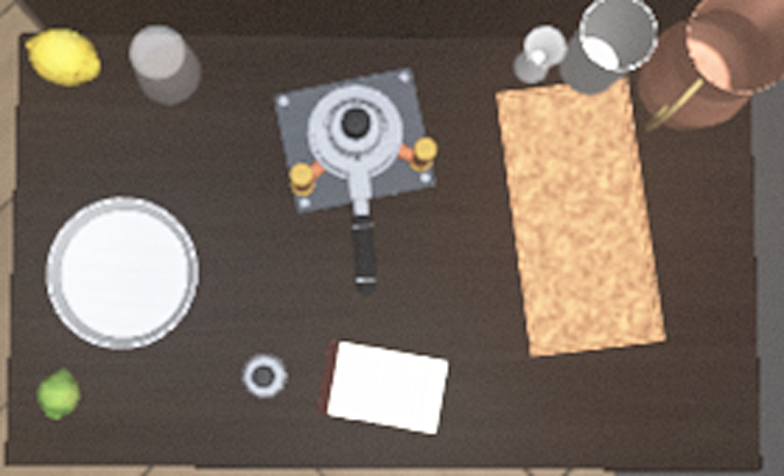

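View pics/sz.png

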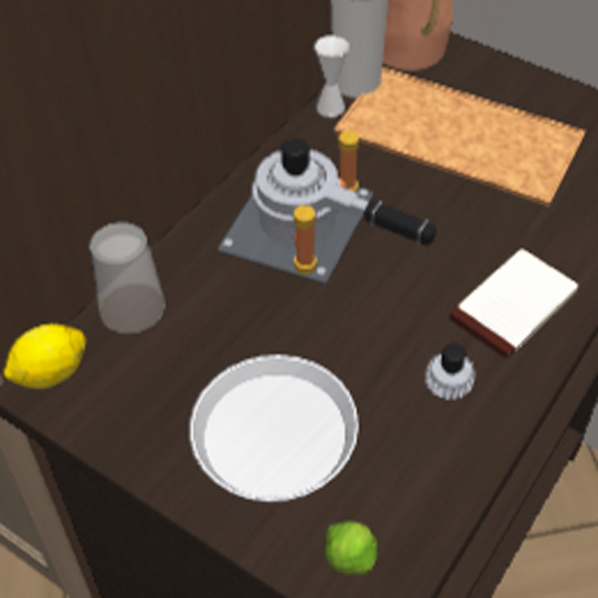

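```bash
cat > m.py <<'E'
from h import *
t,c=grab("top");s,cs=grab("scene")
def comps(m,lo=8):
    n,l,st,ce=cv2.connectedComponentsWithStats(m.astype(np.uint8));return [(st[i].tolist(),ce[i].round(1).tolist()) for i in range(1,n) if st[i,4]>=lo]
def dk(img,roi,th):
    x,y,w,h=roi;g=img.max(2);m=np.zeros(g.shape,bool);m[y:y+h,x:x+w]=g[y:y+h,x:x+w]<th;return m
T=lambda x,y:(200+x/2.8,130+y/2.8)
S=lambda x,y:(170+x/2.3,100+y/2.3)
# corners of plate from top (z of foot unknown ~ 0.01?)
print("knob top tri",tri(c,T(355,121),cs,S(295,143)))
print("pipeL(+y) top",tri(c,T(302,172),cs,S(304,213)),"pipeR",tri(c,T(426,145),cs,S(348,139)))
for k,(a,b) in dict(handle_end=((366,288),(428,232)),handle_start=((363,217),(372,212))).items(): print(k,tri(c,T(*a),cs,S(*b)))
h=cv2.cvtColor(t,cv2.COLOR_BGR2HSV)
m=((h[...,0]<22)&(h[...,1]>70)&(h[...,2]>150)).astype(np.uint8);m[:,:370]=0;m[:,450:]=0
cn=max(cv2.findContours(m,0,2)[0],key=cv2.contourArea);r=cv2.minAreaRect(cn);print(r)
for p in cv2.boxPoints(r):print("mat",onz(c,*p,.006).round(4))
print("mat c",onz(c,*r[0],.006))
m=(h[...,1]<60)&(h[...,2]>110);m[:,:205]=0;m[:,280:]=0;m[:190]=0;m[265:]=0
cn=max(cv2.findContours(m.astype(np.uint8),0,2)[0],key=cv2.contourArea);r=cv2.fitEllipse(cn);print(r);print("dish",onz(c,*r[0],.022),r[1][0]/483*1.4)
for z in (.09,.105):print("handle at",z,[onz(c,*T(*a),z).round(4) for a in((363,217),(366,288),(355,121))])
E
python3 m.py
```

```text
knob top tri (array([0.64344593, 0.00987445, 0.1178795 ]), np.float64(0.0013117016923423286))
pipeL(+y) top (array([0.59707383, 0.06152641, 0.083517  ]), np.float64(0.002478794514950404)) pipeR (array([ 0.62506215, -0.06270421,  0.08005555]), np.float64(0.003955992742532322))
handle_end (array([ 0.48398879, -0.00262964,  0.06613727]), np.float64(0.00017173195932783294))
handle_start (array([ 0.5539327 , -0.00063221,  0.05764015]), np.float64(0.004980543925201907))
((406.91705322265625, 206.87771606445312), (95.81868743896484, 48.50408172607422), 82.40535736083984)
mat [ 0.6969 -0.1399  0.006 ]
mat [ 0.7173 -0.2834  0.006 ]
mat [ 0.4358 -0.3153  0.006 ]
mat [ 0.4163 -0.1749  0.006 ]
mat c [ 0.5650494  -0.22850107  0.006     ]
((243.07904052734375, 227.132568359375), (53.5192985534668, 54.38135528564453), 44.93772888183594)
dish [0.50099989 0.2498905  0.022     ] 0.1551284016042516
handle at 0.09 [array([0.5528, 0.0013, 0.09  ]), array([ 0.4827, -0.002 ,  0.09  ]), array([0.649 , 0.0096, 0.09  ])]
handle at 0.105 [array([0.5513, 0.0017, 0.105 ]), array([ 0.4819, -0.0016,  0.105 ]), array([0.6463, 0.0099, 0.105 ])]
```

```bash
cat >> h.py <<'E'
def plan(x,y,z,yaw):
    """turn+shift in tool axes to reach TCP (x,y,z), tool pointing down, tool x at world yaw"""
    o=arm.get_obs();A=R.from_rotvec(o["tool_rot"]);p=o["eef_pos"]
    B=R.from_matrix(np.array([[np.cos(yaw),0,np.sin(yaw)*-1],[np.sin(yaw),0,np.cos(yaw)],[0,-1,0]]))
    t=(A.inv()*B).as_rotvec();s=A.inv().apply(np.array([x,y,z])-p)
    return np.r_[t,s].round(4).tolist()
E
python3 -c "
from h import *
print(plan(.50,0,.235,1.62))"
```

```text
[-0.0002, -0.304, -0.0006, -0.5488, -0.0037, -0.4839]
```

```bash
python3 -m crank '[[0,-0.304,0,-0.549,-0.004,-0.484,1],[0,-0.304,0,-0.549,-0.004,-0.484,1],[0,-0.304,0,-0.549,-0.004,-0.484,1],[0,-0.304,0,-0.549,-0.004,-0.484,1],[0,-0.304,0,-0.549,-0.004,-0.484,1],[0,-0.304,0,-0.549,-0.004,-0.484,1],[0,-0.304,0,-0.549,-0.004,-0.484,1],[0,-0.304,0,-0.549,-0.004,-0.484,1],[0,-0.304,0,-0.549,-0.004,-0.484,1],[0,-0.304,0,-0.549,-0.004,-0.484,1],[0,-0.304,0,-0.549,-0.004,-0.484,1],[0,-0.304,0,-0.549,-0.004,-0.484,1]]' 40
python3 - <<'E'
from h import *
print(arm.get_obs()["qpos"])
w,c=grab("wrist");cv2.imwrite("pics/w1.png",w)
E
```

```text
time: 1.85
eef_pos: [0.5009, -0.0026, 0.2357]
tool_rot: [-1.187, -1.244, 1.244]
wrist_force: [0.9, 1.3, 0.8]
grip_width: 0.998
[-2.08016099e-01 -1.08540342e-01  1.99196247e+00 -5.84284079e-05
  1.25714546e+00 -1.82597142e+00]
```

View pics/w1.png

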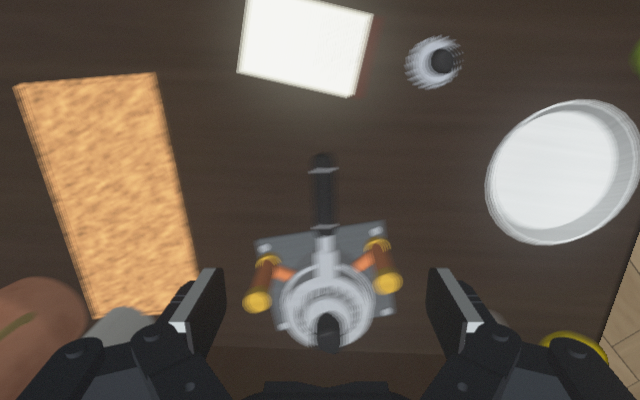

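```bash
python3 - <<'E'
from h import *
w,c=grab("wrist");zoom(w,220,130,200,230,2.5,"w2")
print(arm.get_obs()["eef_pos"],arm.get_obs()["joint_vel"].round(4))
g=w.max(2);m=np.zeros(g.shape,np.uint8);m[150:238,300:345]=(g[150:238,300:345]<45)
m=cv2.morphologyEx(m,cv2.MORPH_OPEN,np.ones((5,5)))
cn=max(cv2.findContours(m,0,2)[0],key=cv2.contourArea);r=cv2.minAreaRect(cn);b=cv2.boxPoints(r);print(r)
for p in b:print(p,onz(c,*p,.07).round(4))
E
```

```text
[ 0.50156166 -0.00363949  0.23561137] [ 0.064  -0.0331  0.0411  0.0374  0.0328  0.0407]Traceback (most recent call last):
  File "<stdin>", line 6, in <module>
ValueError: max() iterable argument is empty
```

View pics/w2.png

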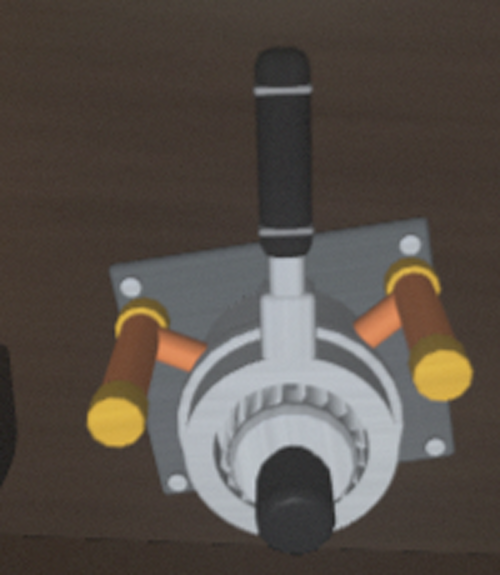

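```bash
python3 - <<'E'
from h import *
w,c=grab("wrist")
W=lambda x,y:(220+x/2.5,130+y/2.5)
a=onz(c,*W(283,90),.068);b=onz(c,*W(286.5,232),.068);print("handle",a,b,"yaw",np.arctan2((b-a)[1],(b-a)[0]))
print("pipes",onz(c,*W(117,421),.09),onz(c,*W(442,374),.09))
print("ring c",onz(c,*W(291,435),.073), "ring edges",onz(c,*W(182,435),.073),onz(c,*W(401,435),.073))
print("knob",onz(c,*W(295,515),.1165),onz(c,*W(257,515),.1165),onz(c,*W(334,515),.1165))
for r in (120,85,165):pass
E
```

```text
handle [0.49114587 0.00338808 0.068     ] [0.54604421 0.00752385 0.068     ] yaw 0.07519313857521312
pipes [ 0.61738779 -0.05380623  0.09      ] [0.59147829 0.06744505 0.09      ]
ring c [0.63258533 0.01377114 0.073     ] ring edges [ 0.63457451 -0.03036575  0.073     ] [0.63057856 0.05829832 0.073     ]
knob [0.63564855 0.01416632 0.1165    ] [6.36265565e-01 5.19870807e-04 1.16500000e-01] [0.63501537 0.02817022 0.1165    ]
```

```bash
python3 - <<'E'
from h import *
for i in range(4):
    o=arm.get_obs();print(o["time"],o["eef_pos"].round(4),o["tool_rot"].round(4),o["joint_vel"].round(3))
    arm.grab_frame("wrist")
E
```

```text
2.0 [ 0.5006 -0.0017  0.2354] [-1.187  -1.2426  1.2425] [ 0.049 -0.026  0.03   0.013  0.011  0.008]
2.05 [ 0.5    -0.0005  0.2352] [-1.1855 -1.2439  1.2439] [ 0.036 -0.016  0.019  0.002  0.     0.   ]
2.1 [4.997e-01 3.000e-04 2.352e-01] [-1.1848 -1.245   1.2449] [ 0.025 -0.012  0.01  -0.001  0.001  0.   ]
2.15 [0.4996 0.0008 0.2352] [-1.1845 -1.2459  1.2458] [ 0.014 -0.006  0.002 -0.002 -0.001 -0.002]
```

```bash
python3 - <<'E'
from h import *
for i in range(4): arm.grab_frame("wrist")
w,c=grab("wrist");zoom(w,220,130,200,230,2.5,"w3")
print(arm.get_obs()["eef_pos"].round(4),arm.get_obs()["joint_vel"].round(3))
np.savez("c3.npz",K=c[0],R=c[1],p=c[2])
E
```

```text
[0.4999 0.0007 0.2354] [-0.007  0.004 -0.003 -0.001 -0.    -0.001]
```

View pics/w3.png

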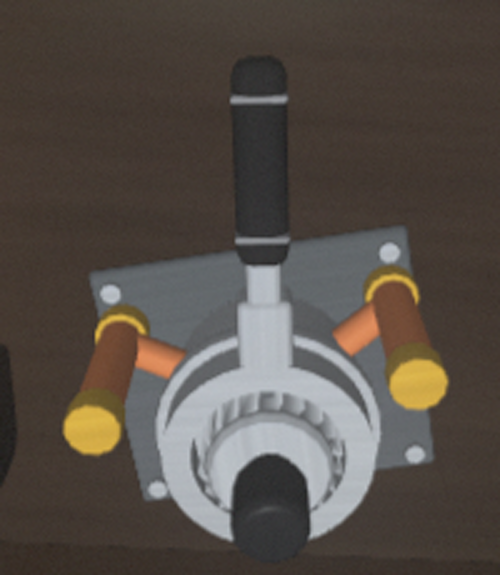

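```bash
python3 - <<'E'
from h import *
f=np.load("c3.npz");c=(f["K"],f["R"],f["p"])
W=lambda x,y:(220+x/2.5,130+y/2.5)
a=onz(c,*W(259,99),.068);b=onz(c,*W(262.5,241),.068);print("handle",a,b,"yaw",np.arctan2((b-a)[1],(b-a)[0]))
print("pipes",onz(c,*W(93,430),.09),onz(c,*W(418,383),.09))
print("ring",onz(c,*W(159,445),.073),onz(c,*W(379,445),.073))
print("knob",onz(c,*W(271,525),.1165))
E
```

```text
handle [ 4.93009508e-01 -3.73800696e-04  6.80000000e-02] [0.54824886 0.00367463 0.068     ] yaw 0.0731580218919841
pipes [ 0.62022033 -0.05740452  0.09      ] [0.59342123 0.06423046 0.09      ]
ring [ 0.63801715 -0.03394091  0.073     ] [0.63345764 0.05542952 0.073     ]
knob [0.63839438 0.01137865 0.1165    ]
```

```bash
python3 -c "
from h import *
print(plan(.522,.0016,.045,1.645))"
```

```text
[0.0003, -0.0236, -0.0, -0.0003, 0.1904, -0.0221]
```

```bash
python3 -m crank '[[0,-0.024,0,0,0.05,-0.022,1],[0,-0.024,0,0,0.1,-0.022,1],[0,-0.024,0,0,0.15,-0.022,1],[0,-0.024,0,0,0.19,-0.022,1],[0,-0.024,0,0,0.19,-0.022,1],[0,-0.024,0,0,0.19,-0.022,1],[0,-0.024,0,0,0.19,-0.022,0.1],[0,-0.024,0,0,0.19,-0.022,0.1],[0,-0.024,0,0,0.19,-0.022,0.1],[0,-0.024,0,0,0.19,-0.022,0.1],[0,-0.024,0,0,0.19,-0.022,0.1]]' 40
python3 - <<'E'
from h import *
w,c=grab("wrist");cv2.imwrite("pics/w4.png",w)
E
```

```text
time: 3.82
eef_pos: [0.5223, 0.0009, 0.0457]
tool_rot: [-1.174, -1.263, 1.263]
wrist_force: [-1.3, -1.0, 2.2]
grip_width: 0.225
```

View pics/w4.png

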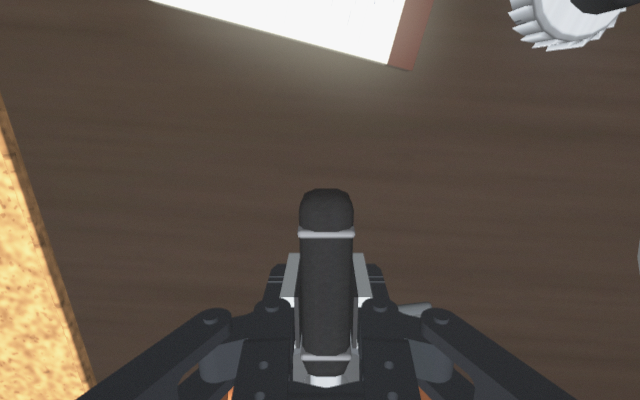

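```bash
python3 -m crank '[[0,0.15,0,0.018,0,-0.0013,0.1],[0,0.3,0,0.0355,0,-0.0054,0.1],[0,0.45,0,0.052,0,-0.012,0.1],[0,0.45,0,0.052,0,-0.012,0.1],[0,0.45,0,0.052,0,-0.012,0.1]]' 60
python3 -m crank '[[0,-0.15,0,-0.018,0,-0.0013,0.1],[0,-0.3,0,-0.0355,0,-0.0054,0.1],[0,-0.45,0,-0.052,0,-0.012,0.1],[0,-0.6,0,-0.068,0,-0.021,0.1],[0,-0.6,0,-0.068,0,-0.021,0.1]]'
python3 - <<'E'
from h import *
print(arm.get_obs()["torque"])
w,c=grab("top");zoom(w,280,130,110,110,5,"t5")
E
```

```text
time: 4.5
eef_pos: [0.5305, 0.054, 0.0456]
tool_rot: [-1.363, -0.93, 0.928]
wrist_force: [-0.4, 3.8, 3.7]
grip_width: 0.222
time: 5.12
eef_pos: [0.5244, -0.0168, 0.0454]
tool_rot: [-1.091, -1.375, 1.372]
wrist_force: [-1.9, 7.5, 5.9]
grip_width: 0.22
[ 1.03792986 -0.10783993  0.75434857]
```

View pics/t5.png

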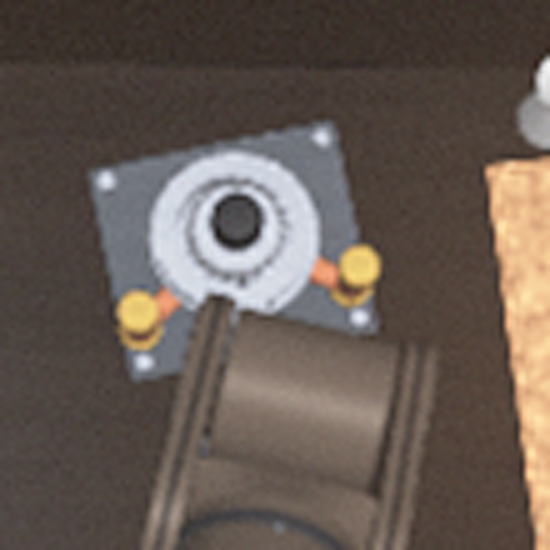

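```bash
python3 -m crank '[[0,-0.15,0,-0.018,0,-0.0013,0.1],[0,-0.3,0,-0.0355,0,-0.0054,0.1],[0,-0.45,0,-0.052,0,-0.012,0.1],[0,-0.6,0,-0.068,0,-0.021,0.1],[0,-0.6,0,-0.068,0,-0.021,0.1],[0,-0.6,0,-0.068,0,-0.021,0.1]]'
python3 - <<'E'
from h import *
o=arm.get_obs();print(o["torque"],o["qpos"],R.from_rotvec(o["tool_rot"]).as_matrix()[:2,0])
w,c=grab("wrist");cv2.imwrite("pics/w6.png",w)
E
```

```text
time: 5.92
eef_pos: [0.5594, -0.0788, 0.0454]
tool_rot: [-0.696, -1.785, 1.785]
wrist_force: [-4.0, 1.3, 5.9]
grip_width: 0.223
[0.55540325 0.23924808 0.35635252] [-3.19694625e-01  2.75889011e-01  1.96526270e+00  5.29915992e-04
  9.03067581e-01 -2.71564536e+00] [-0.73442649  0.6786834 ]
```

View pics/w6.png

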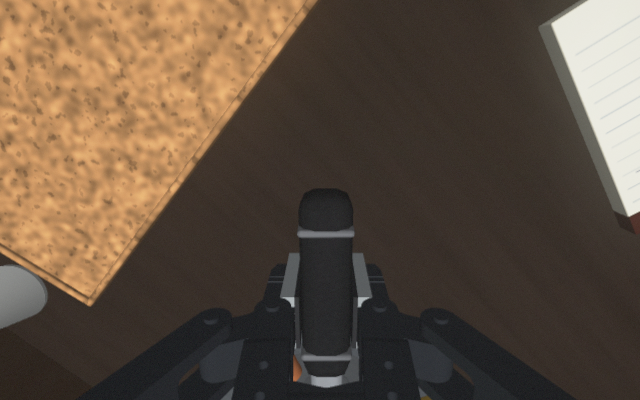

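```bash
python3 -m crank '[[0,0.15,0,0.018,0,-0.0013,0.1],[0,0.3,0,0.0355,0,-0.0054,0.1],[0,0.45,0,0.052,0,-0.012,0.1],[0,0.6,0,0.068,0,-0.021,0.1],[0,0.75,0,0.082,0,-0.032,0.1],[0,0.9,0,0.094,0,-0.0455,0.1],[0,1.05,0,0.104,0,-0.060,0.1],[0,1.2,0,0.112,0,-0.0765,0.1],[0,1.2,0,0.112,0,-0.0765,0.1],[0,1.2,0,0.112,0,-0.0765,0.1]]'
python3 -m crank '[[0,-0.15,0,-0.018,0,-0.0013,0.1],[0,-0.3,0,-0.0355,0,-0.0054,0.1],[0,-0.45,0,-0.052,0,-0.012,0.1],[0,-0.6,0,-0.068,0,-0.021,0.1],[0,-0.75,0,-0.082,0,-0.032,0.1],[0,-0.9,0,-0.094,0,-0.0455,0.1],[0,-1.05,0,-0.104,0,-0.060,0.1],[0,-1.2,0,-0.112,0,-0.0765,0.1],[0,-1.2,0,-0.112,0,-0.0765,0.1],[0,-1.2,0,-0.112,0,-0.0765,0.1]]'
python3 -m crank '[[0,0.15,0,0.018,0,-0.0013,0.1],[0,0.3,0,0.0355,0,-0.0054,0.1],[0,0.45,0,0.052,0,-0.012,0.1],[0,0.6,0,0.068,0,-0.021,0.1],[0,0.75,0,0.082,0,-0.032,0.1],[0,0.9,0,0.094,0,-0.0455,0.1],[0,1.05,0,0.104,0,-0.060,0.1],[0,1.2,0,0.112,0,-0.0765,0.1],[0,1.2,0,0.112,0,-0.0765,0.1],[0,1.2,0,0.112,0,-0.0765,0.1]]'
python3 - <<'E'
from h import *
w,c=grab("top");zoom(w,280,130,110,110,5,"t7")
w,c=grab("scene");zoom(w,250,140,120,90,6,"s7")
E
```

```text
time: 7.22
eef_pos: [0.5302, 0.0533, 0.0455]
tool_rot: [-1.363, -0.93, 0.928]
wrist_force: [-1.1, 2.8, 4.7]
grip_width: 0.223
time: 8.48
eef_pos: [0.5593, -0.0791, 0.0454]
tool_rot: [-0.696, -1.786, 1.785]
wrist_force: [-3.5, 3.0, 6.4]
grip_width: 0.222
time: 9.72
eef_pos: [0.5302, 0.053, 0.0455]
tool_rot: [-1.363, -0.93, 0.929]
wrist_force: [-0.1, 2.4, 4.2]
grip_width: 0.223
```

View pics/s7.png

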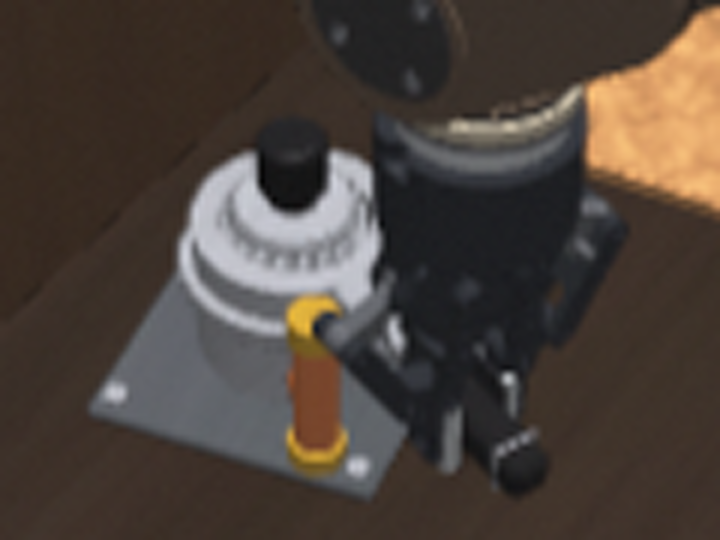

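```bash
python3 -m crank '[[0,-0.15,0,-0.018,0,-0.0013,0.1],[0,-0.3,0,-0.0355,0,-0.0054,0.1],[0,-0.45,0,-0.052,0,-0.012,0.1],[0,-0.6,0,-0.068,0,-0.021,0.1],[0,-0.75,0,-0.082,0,-0.032,0.1],[0,-0.9,0,-0.094,0,-0.0455,0.1],[0,-1.05,0,-0.104,0,-0.060,0.1],[0,-1.2,0,-0.112,0,-0.0765,0.1],[0,-1.2,0,-0.112,0,-0.0765,0.1],[0,-1.2,0,-0.112,0,-0.0765,0.1]]'
python3 -m crank '[[0,0.15,0,0.018,0,-0.0013,0.1],[0,0.3,0,0.0355,0,-0.0054,0.1],[0,0.45,0,0.052,0,-0.012,0.1],[0,0.6,0,0.068,0,-0.021,0.1],[0,0.75,0,0.082,0,-0.032,0.1],[0,0.9,0,0.094,0,-0.0455,0.1],[0,1.05,0,0.104,0,-0.060,0.1],[0,1.2,0,0.112,0,-0.0765,0.1],[0,1.2,0,0.112,0,-0.0765,0.1],[0,1.2,0,0.112,0,-0.0765,0.1]]'
python3 -m crank '[[0,-0.15,0,-0.018,0,-0.0013,0.1],[0,-0.3,0,-0.0355,0,-0.0054,0.1],[0,-0.45,0,-0.052,0,-0.012,0.1],[0,-0.6,0,-0.068,0,-0.021,0.1],[0,-0.75,0,-0.082,0,-0.032,0.1],[0,-0.9,0,-0.094,0,-0.0455,0.1],[0,-1.05,0,-0.104,0,-0.060,0.1],[0,-1.2,0,-0.112,0,-0.0765,0.1],[0,-1.2,0,-0.112,0,-0.0765,0.1],[0,-1.2,0,-0.112,0,-0.0765,0.1]]'
python3 - <<'E'
from h import *
for i in range(2):arm.grab_frame("top")
w,c=grab("top");zoom(w,280,130,110,110,5,"t8")
w2,c2=grab("scene");zoom(w2,250,140,120,90,6,"s8")
E
```

```text
time: 11.08
eef_pos: [0.5591, -0.0789, 0.0453]
tool_rot: [-0.696, -1.786, 1.784]
wrist_force: [-2.4, 1.8, 7.0]
grip_width: 0.223
time: 12.32
eef_pos: [0.5298, 0.0529, 0.0455]
tool_rot: [-1.363, -0.931, 0.93]
wrist_force: [-0.7, 2.1, 5.7]
grip_width: 0.227
time: 13.58
eef_pos: [0.5591, -0.0791, 0.0453]
tool_rot: [-0.695, -1.788, 1.785]
wrist_force: [-1.3, 2.1, 5.0]
grip_width: 0.226
```

View pics/s8.png

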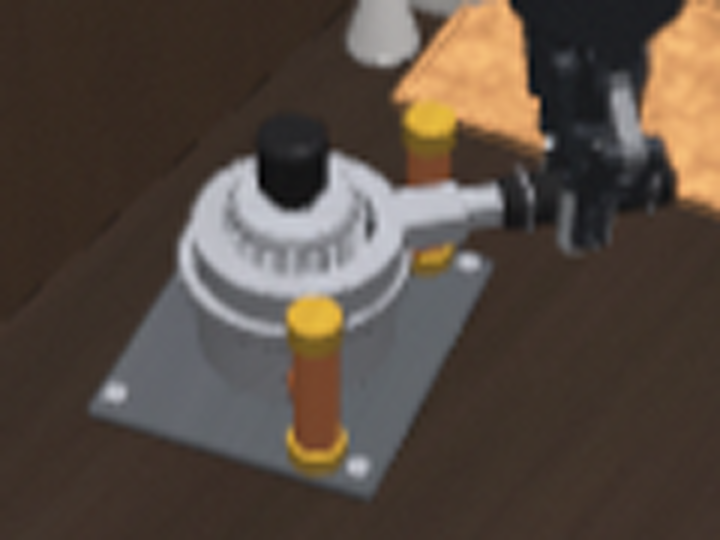

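View pics/t8.png

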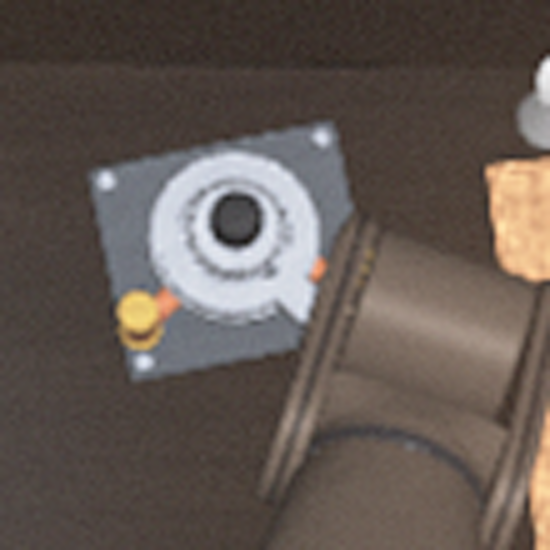

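```bash
python3 - <<'E'
from h import *
s0=cv2.imread("pics/scene0.png");s1,c=grab("scene")
for n,s in(("0",s0),("now",s1)):
    g=s.max(2);r=g[154:182,288:312];m=(r<60).astype(np.uint8);M=cv2.moments(m,True)
    print(n,M["m10"]/M["m00"]+288,M["m01"]/M["m00"]+154,M["m00"])
    cols=s[150:180,297:300].mean((1,2));print(cols[5:16].round())
for dz in(0,.0048):print(proj(c,[.643,.0105,.1165+dz]))
E
```

```text
0 297.0736434108527 163.9418604651163 258.0
[49. 48. 49. 49. 48. 44. 39. 40. 40. 40. 39.]
now 297.86785714285713 162.79285714285714 280.0
[48. 48. 47. 45. 41. 39. 39. 39. 40. 46. 48.]
[298.00405879 162.7676961 ]
[297.96756176 161.27411007]
```

```bash
python3 -m crank '[[0,0.15,0,0.018,0,-0.0013,0.1],[0,0.3,0,0.0355,0,-0.0054,0.1],[0,0.45,0,0.052,0,-0.012,0.1],[0,0.6,0,0.068,0,-0.021,0.1],[0,0.6,0,0.068,0,-0.021,0.1],[0,0.6,0,0.068,0,-0.021,0.1],[0,0.6,0,0.068,0,-0.021,0.1]]' 90
python3 -m crank '[[0,0,0,0,-0.008,0,0.1],[0,0,0,0,-0.016,0,0.1],[0,0,0,0,-0.024,0,0.1],[0,0,0,0,-0.03,0,0.1],[0,0,0,0,-0.03,0,0.1]]'
python3 - <<'E'
from h import *
w2,c2=grab("scene");zoom(w2,250,120,120,110,5,"s9")
w2,c2=grab("wrist");cv2.imwrite("pics/w9.png",w2)
E
```

```text
time: 14.7
eef_pos: [0.5239, -0.0179, 0.0455]
tool_rot: [-1.091, -1.375, 1.375]
wrist_force: [-1.7, 1.5, 6.6]
grip_width: 0.216
time: 15.32
eef_pos: [0.5244, -0.0174, 0.0759]
tool_rot: [-1.096, -1.373, 1.372]
wrist_force: [-0.6, 1.0, -2.5]
grip_width: 0.213
```

View pics/s9.png

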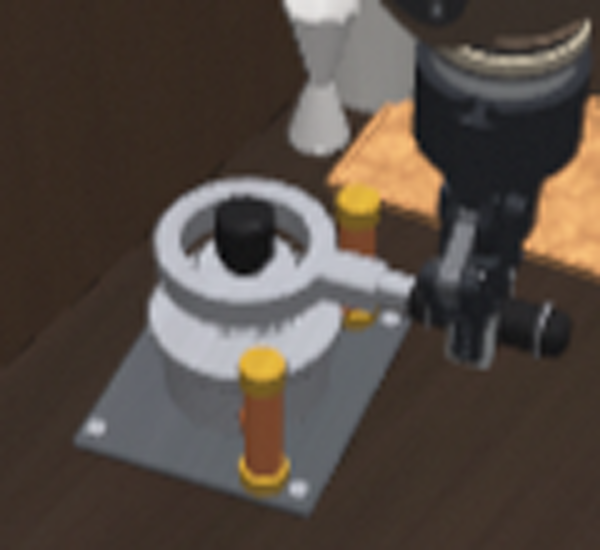

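View pics/w9.png

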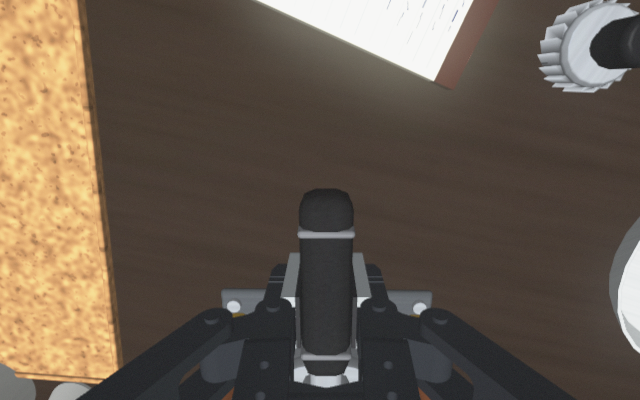

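```bash
python3 -m crank '[[0,0,0,0,-0.02,0,0.1],[0,0,0,0,-0.04,0,0.1],[0,0,0,0,-0.06,0,0.1],[0,0,0,0,-0.08,0,0.1],[0,0,0,0,-0.08,0,0.1],[0,0,0,0,-0.08,0,0.1],[0,0,0,0,-0.08,0,0.1]]'
python3 - <<'E'
from h import *
w2,c2=grab("scene");zoom(w2,250,100,150,130,4,"s10")
t,c=grab("top");zoom(t,280,130,110,110,5,"t10")
print(plan(.4955,-.237,.156,1.695))
E
```

```text
time: 16.3
eef_pos: [0.5232, -0.0172, 0.1538]
tool_rot: [-1.093, -1.37, 1.372]
wrist_force: [-0.2, -0.0, -2.1]
grip_width: 0.218
[-0.0019, 0.099, 0.0008, -0.2081, -0.0019, 0.0759]
```

View pics/s10.png

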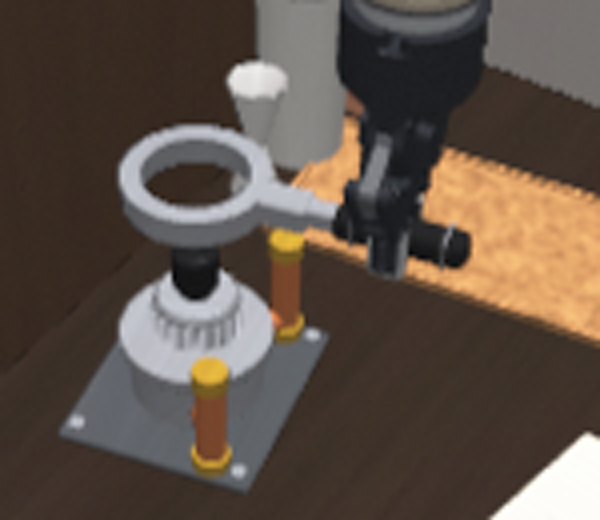

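View pics/t10.png

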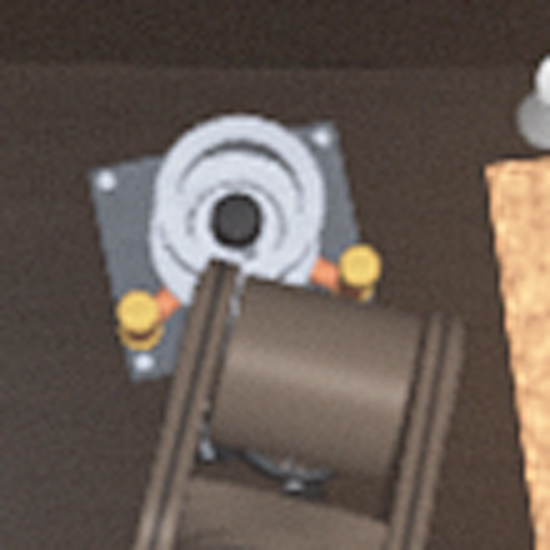

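```bash
python3 -m crank '[[0,0.02,0,-0.04,0,0.015,0.1],[0,0.04,0,-0.08,0,0.03,0.1],[0,0.06,0,-0.12,0,0.045,0.1],[0,0.08,0,-0.16,0,0.06,0.1],[0,0.099,0,-0.208,0,0.076,0.1],[0,0.099,0,-0.208,0,0.076,0.1],[0,0.099,0,-0.208,0,0.076,0.1],[0,0.099,0,-0.208,0,0.076,0.1],[0,0.099,0,-0.208,0,0.076,0.1]]'
python3 - <<'E'
from h import *
t,c=grab("top");zoom(t,340,130,130,140,4,"t11")
w,c=grab("wrist");cv2.imwrite("pics/w11.png",w)
w2,c2=grab("scene");zoom(w2,270,70,200,150,4,"s11")
print(plan(.4955,-.237,.09,1.695))
E
```

```text
time: 17.52
eef_pos: [0.4961, -0.2359, 0.1552]
tool_rot: [-1.147, -1.301, 1.301]
wrist_force: [0.9, -0.1, -2.3]
grip_width: 0.219
[0.0001, 0.001, -0.0001, -0.0005, 0.0654, 0.0008]
```

View pics/t11.png

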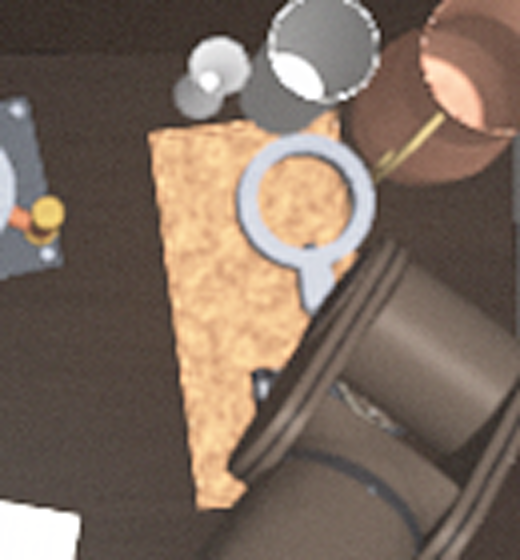

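View pics/s11.png

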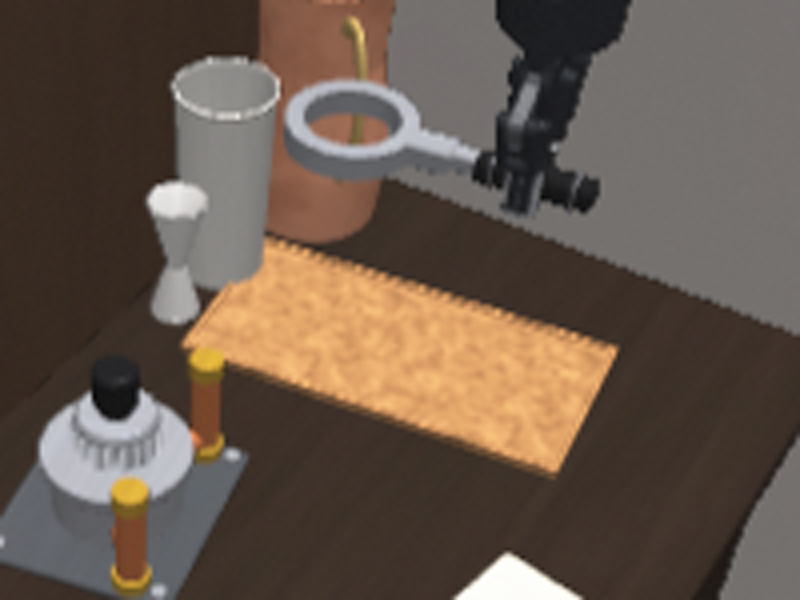

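```bash
python3 - <<'E'
from h import *
t,c=grab("top");print(onz(c,340+306/4,130+202/4,.178))
E
python3 -m crank '[[0,0,0,0,0.025,0,0.1],[0,0,0,0,0.05,0,0.1],[0,0,0,0,0.075,0,0.1],[0,0,0,0,0.1,0,0.1],[0,0,0,0,0.12,0,0.1],[0,0,0,0,0.134,0,0.1],[0,0,0,0,0.134,0,0.1],[0,0,0,0,0.134,0,0.1]]'
python3 - <<'E'
from h import *
w2,c2=grab("scene");zoom(w2,290,90,180,130,4,"s12")
E
```

```text
[ 0.61589271 -0.2222376   0.178     ]
time: 18.73
eef_pos: [0.4967, -0.2375, 0.0222]
tool_rot: [-1.15, -1.301, 1.3]
wrist_force: [0.9, -0.7, -2.3]
grip_width: 0.219
```

View pics/s12.png

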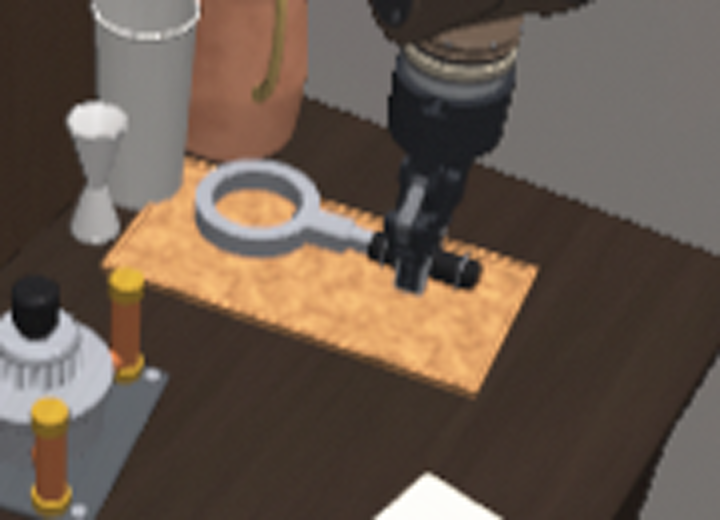

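```bash
python3 -m crank '[[0,0,0,0,0.004,0,0.1],[0,0,0,0,0.008,0,0.1],[0,0,0,0,0.011,0,0.1],[0,0,0,0,0.011,0,0.1],[0,0,0,0,0.011,0,0.1]]'
python3 -m crank '[[0,0,0,0,0.0015,0,0.1],[0,0,0,0,0.003,0,0.1],[0,0,0,0,0.003,0,0.1],[0,0,0,0,0.003,0,0.1]]'
```

```text
time: 19.4
eef_pos: [0.496, -0.2371, 0.0103]
tool_rot: [-1.148, -1.3, 1.3]
wrist_force: [0.1, -0.0, -2.0]
grip_width: 0.22
time: 19.9
eef_pos: [0.496, -0.237, 0.0073]
tool_rot: [-1.148, -1.3, 1.3]
wrist_force: [1.0, 0.5, -2.6]
grip_width: 0.217
```

```bash
python3 -m crank '[[0,0,0,0,0.001,0,0.1],[0,0,0,0,0.0015,0,0.1],[0,0,0,0,0.0015,0,0.1]]'
python3 -m crank '[[0,0,0,0,0.0005,0,0.1],[0,0,0,0,0.001,0,0.1],[0,0,0,0,0.001,0,0.1]]'
```

```text
time: 20.27
eef_pos: [0.4962, -0.2371, 0.0064]
tool_rot: [-1.148, -1.3, 1.3]
wrist_force: [-1.6, 1.1, 3.6]
grip_width: 0.218
time: 20.65
eef_pos: [0.4962, -0.2371, 0.0064]
tool_rot: [-1.147, -1.3, 1.3]
wrist_force: [-5.2, 2.3, 9.9]
grip_width: 0.218
```

```bash
python3 -m crank '[[0,0,0,0,-0.0015,0,0.2],[0,0,0,0,-0.0015,0,0.24],[0,0,0,0,-0.0015,0,0.28],[0,0,0,0,-0.0015,0,0.32],[0,0,0,0,-0.0015,0,0.4],[0,0,0,0,-0.0015,0,0.5],[0,0,0,0,-0.0015,0,0.5]]' 20
python3 - <<'E'
from h import *
w,c=grab("wrist");cv2.imwrite("pics/w13.png",w)
w2,c2=grab("scene");zoom(w2,290,90,180,130,4,"s13")
E
```

```text
time: 21.52
eef_pos: [0.496, -0.237, 0.0063]
tool_rot: [-1.148, -1.3, 1.3]
wrist_force: [-0.4, -0.4, -0.1]
grip_width: 0.499
```

View pics/s13.png

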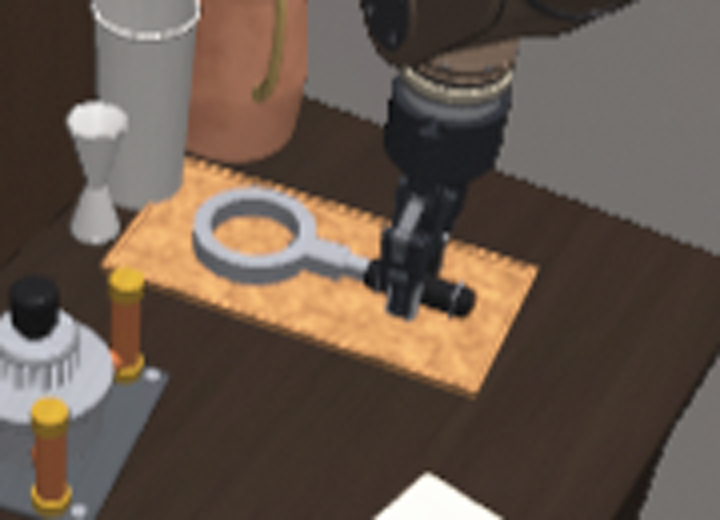

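View pics/w13.png

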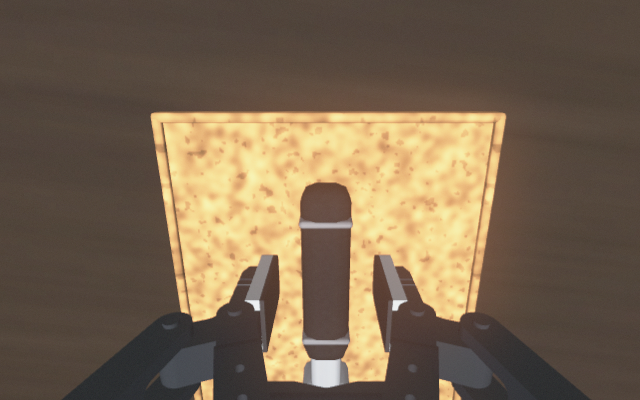

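```bash
python3 -m crank '[[0,0,0,0,-0.04,0,0.55],[0,0,0,0,-0.08,0,0.6],[0,0,0,0,-0.13,0,1],[0,0,0,0,-0.194,0,1],[0,0,0,0,-0.194,0,1],[0,0,0,0,-0.194,0,1]]'
python3 - <<'E'
from h import *
print(plan(.642,.0105,.2,1.789))
s,c=grab("scene");cv2.imwrite("pics/s14.png",s)
E
```

```text
time: 22.38
eef_pos: [0.4959, -0.2369, 0.2003]
tool_rot: [-1.148, -1.3, 1.3]
wrist_force: [0.2, 0.1, -0.3]
grip_width: 1.001
[0.0002, -0.0939, -0.0002, 0.2274, 0.0003, -0.1757]
```

View pics/s14.png

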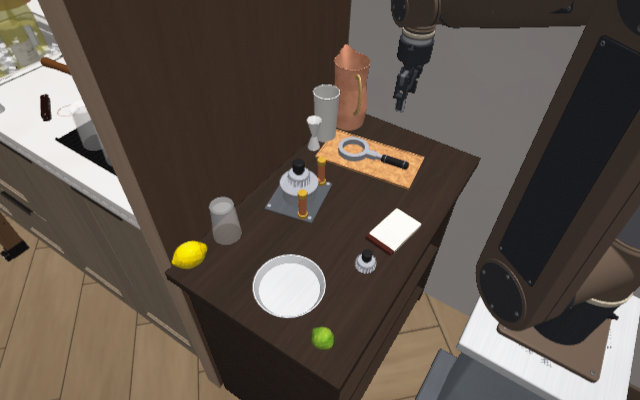

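```bash
python3 -m crank '[[0,-0.02,0,0.046,0,-0.035,1],[0,-0.04,0,0.091,0,-0.07,1],[0,-0.06,0,0.136,0,-0.105,1],[0,-0.08,0,0.182,0,-0.14,1],[0,-0.094,0,0.227,0,-0.176,1],[0,-0.094,0,0.227,0,-0.176,1],[0,-0.094,0,0.227,0,-0.176,1],[0,-0.094,0,0.227,0,-0.176,1],[0,-0.094,0,0.227,0,-0.176,1]]'
python3 - <<'E'
from h import *
w,c=grab("wrist");cv2.imwrite("pics/w15.png",w);o=arm.get_obs();print(o["joint_vel"].round(3))
for z in(.0955,.1075,.1195,):print(proj(c,[.642,.0105,z]))
E
```

```text
time: 23.55
eef_pos: [0.6421, 0.0088, 0.2001]
tool_rot: [-1.099, -1.366, 1.367]
wrist_force: [0.0, -0.6, -0.4]
grip_width: 0.996
[ 0.005 -0.002 -0.006  0.002 -0.001  0.001]
[326.69087263 199.28768531]
[326.73985007 204.68552794]
[326.79354399 210.60317807]
```

View pics/w15.png

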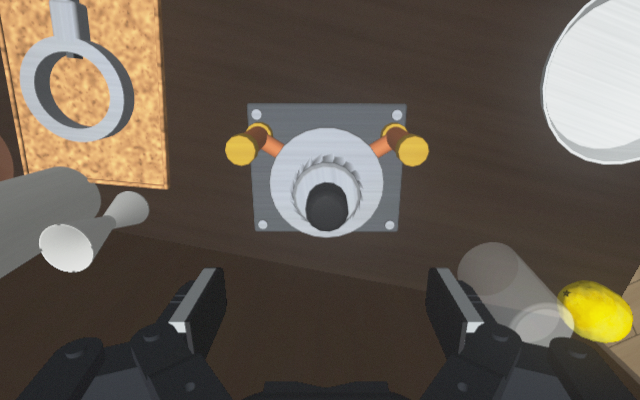

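```bash
python3 -m crank '[[0,0,0,0.001,0.03,0,1],[0,0,0,0.001,0.06,0,1],[0,0,0,0.001,0.09,0,1],[0,0,0,0.001,0.109,0,1],[0,0,0,0.001,0.109,0,1],[0,0,0,0.001,0.109,0,1],[0,0,0,0.001,0.109,0,0.2],[0,0,0,0.001,0.109,0,0.2],[0,0,0,0.001,0.109,0,0.2],[0,0,0,0.001,0.109,0,0.2],[0,0,0,0.001,0.109,0,0.2],[0,0,0,0.001,0.109,0,0.2]]' 50
python3 - <<'E'
from h import *
w,c=grab("wrist");cv2.imwrite("pics/w16.png",w)
E
```

```text
time: 25.1
eef_pos: [0.6429, 0.0106, 0.0921]
tool_rot: [-1.1, -1.369, 1.368]
wrist_force: [0.6, -2.5, 3.7]
grip_width: 0.329
```

View pics/w16.png

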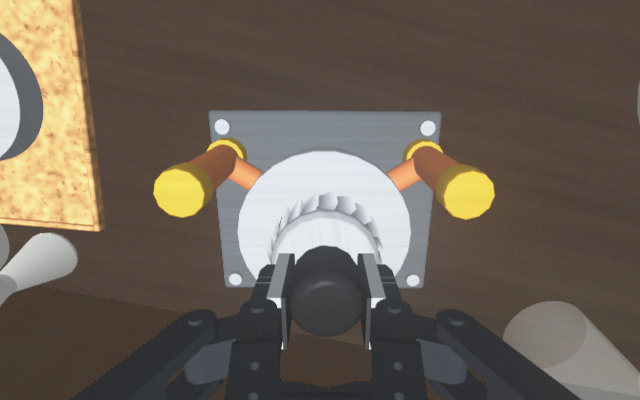

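```bash
python3 -m crank '[[0,0,0,0,-0.006,0,0.2],[0,0,0,0,-0.012,0,0.2],[0,0,0,0,-0.018,0,0.2],[0,0,0,0,-0.024,0,0.2],[0,0,0,0,-0.035,0,0.2],[0,0,0,0,-0.05,0,0.2],[0,0,0,0,-0.05,0,0.2],[0,0,0,0,-0.05,0,0.2]]' 60
python3 - <<'E'
from h import *
w,c=grab("wrist");cv2.imwrite("pics/w17.png",w)
w,c=grab("scene");zoom(w,250,100,150,130,4,"s17")
E
```

```text
time: 26.15
eef_pos: [0.6422, 0.0111, 0.1414]
tool_rot: [-1.098, -1.368, 1.368]
wrist_force: [0.0, -0.0, -3.8]
grip_width: 0.329
```

View pics/s17.png

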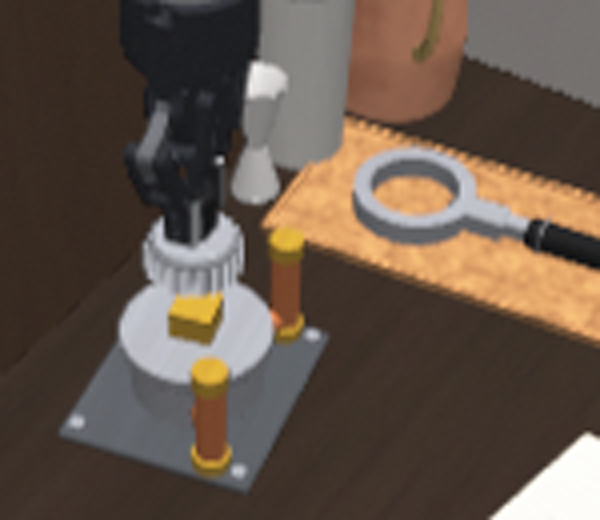

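```bash
python3 -m crank '[[0,0,0,0,-0.02,0,0.2],[0,0,0,0,-0.04,0,0.2],[0,0,0,0,-0.055,0,0.2],[0,0,0,0,-0.055,0,0.2],[0,0,0,0,-0.055,0,0.2]]'
python3 - <<'E'
from h import *
print(plan(.501,.250,.196,1.789))
t,c=grab("top");cv2.imwrite("pics/t18.png",t)
s,cs=grab("scene")
h=cv2.cvtColor(s,cv2.COLOR_BGR2HSV)
m=(h[...,1]<60)&(h[...,2]>100);m[:,:240]=0;m[:,340:]=0;m[:245]=0;m[330:]=0
cn=max(cv2.findContours(m.astype(np.uint8),0,2)[0],key=cv2.contourArea);r=cv2.fitEllipse(cn);print(r)
pts=np.array([onz(cs,*p[0],.022)[:2] for p in cv2.convexHull(cn)],np.float32);print(cv2.minEnclosingCircle(pts))
E
```

```text
time: 26.88
eef_pos: [0.642, 0.011, 0.196]
tool_rot: [-1.097, -1.368, 1.368]
wrist_force: [0.2, 0.0, -2.8]
grip_width: 0.329
[-0.0006, -0.0, 0.0002, 0.2638, 0.0001, 0.0859]
((288.5820007324219, 285.56951904296875), (63.12830352783203, 73.13300323486328), 82.52143859863281)
((0.49960172176361084, 0.25055816769599915), 0.07929563522338867)
```

View pics/t18.png

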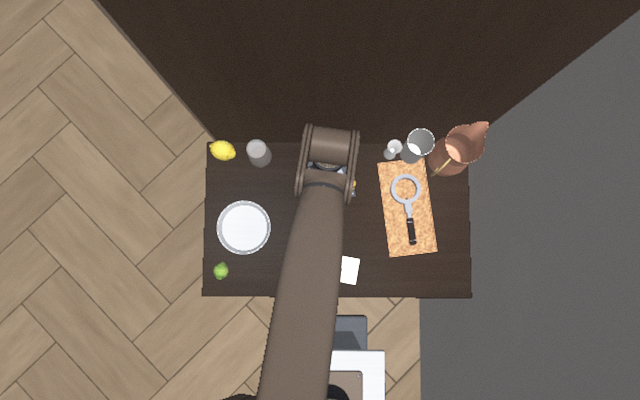

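Both views agree on the dish centre, about (0.500, 0.250), and the wrench lies well inside the mat. Next I move over the dish.

```bash
python3 -m crank '[[0,0,0,0.053,0,0.017,0.2],[0,0,0,0.106,0,0.034,0.2],[0,0,0,0.158,0,0.051,0.2],[0,0,0,0.211,0,0.068,0.2],[0,0,0,0.264,0,0.086,0.2],[0,0,0,0.264,0,0.086,0.2],[0,0,0,0.264,0,0.086,0.2],[0,0,0,0.264,0,0.086,0.2],[0,0,0,0.264,0,0.086,0.2]]'
python3 -m crank '[[0,0,0,0,0.04,0,0.2],[0,0,0,0,0.08,0,0.2],[0,0,0,0,0.11,0,0.2],[0,0,0,0,0.14,0,0.2],[0,0,0,0,0.15,0,0.2],[0,0,0,0,0.15,0,0.2],[0,0,0,0,0.15,0,0.2]]'
python3 - <<'E'
from h import *
s,c=grab("scene");zoom(s,210,200,160,150,4,"s19")
E
```

```text
time: 28.1
eef_pos: [0.5018, 0.2491, 0.1962]
tool_rot: [-1.099, -1.367, 1.367]
wrist_force: [0.7, -0.1, -3.8]
grip_width: 0.333
time: 28.98
eef_pos: [0.5026, 0.2504, 0.048]
tool_rot: [-1.1, -1.37, 1.366]
wrist_force: [-0.1, -0.2, -3.5]
grip_width: 0.327
```

View pics/s19.png

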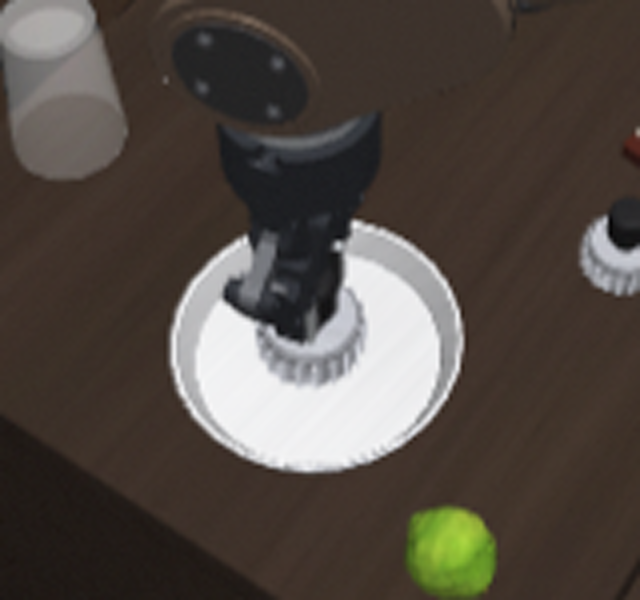

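Centred. Lower gently until it touches, at a TCP height of about 0.035.

```bash
python3 -m crank '[[0,0,0,0,0.004,0,0.2],[0,0,0,0,0.008,0,0.2],[0,0,0,0,0.01,0,0.2],[0,0,0,0,0.01,0,0.2]]'
python3 -m crank '[[0,0,0,0,0.001,0,0.2],[0,0,0,0,0.0025,0,0.2],[0,0,0,0,0.0025,0,0.2]]'
```

```text
time: 29.52
eef_pos: [0.5015, 0.2502, 0.0366]
tool_rot: [-1.098, -1.369, 1.368]
wrist_force: [-0.5, -0.7, -1.4]
grip_width: 0.333
time: 29.9
eef_pos: [0.5029, 0.2507, 0.0364]
tool_rot: [-1.1, -1.371, 1.366]
wrist_force: [-2.3, -1.0, 8.7]
grip_width: 0.327
```

```bash
python3 -m crank '[[0,0,0,0,0.001,0,0.2],[0,0,0,0,0.001,0,0.2]]'
```

```text
time: 30.15
eef_pos: [0.5035, 0.2509, 0.0364]
tool_rot: [-1.1, -1.372, 1.365]
wrist_force: [-3.3, -1.8, 12.0]
grip_width: 0.327
```

Touching, with about 12 N of contact. I relieve it, open and rise.

```bash
python3 -m crank '[[0,0,0,0,-0.003,0,0.2],[0,0,0,0,-0.003,0,0.3],[0,0,0,0,-0.003,0,0.45],[0,0,0,0,-0.003,0,0.8],[0,0,0,0,-0.003,0,1],[0,0,0,0,-0.003,0,1],[0,0,0,0,-0.003,0,1],[0,0,0,0,-0.04,0,1],[0,0,0,0,-0.08,0,1],[0,0,0,0,-0.14,0,1],[0,0,0,0,-0.18,0,1],[0,0,0,0,-0.18,0,1]]' 20
python3 -m crank '[[0,0,0,-0.05,0,0,1],[0,0,0,-0.10,0,0,1],[0,0,0,-0.15,0,0,1],[0,0,0,-0.2,0,0,1],[0,0,0,-0.2,0,0,1],[0,0,0,-0.2,0,0,1],[0,0,0,-0.2,0,0,1]]'
python3 - <<'E'
from h import *
t,c=grab("top");zoom(t,200,130,280,170,2.8,"t20")
s,cs=grab("scene");zoom(s,170,100,260,260,2.3,"s20")
E
```

```text
time: 31.65
eef_pos: [0.5036, 0.2509, 0.2179]
tool_rot: [-1.104, -1.376, 1.363]
wrist_force: [0.3, 0.7, -0.0]
grip_width: 0.998
time: 32.52
eef_pos: [0.5439, 0.056, 0.2121]
tool_rot: [-1.096, -1.369, 1.369]
wrist_force: [0.1, 0.6, -0.1]
grip_width: 1.001
```

View pics/t20.png

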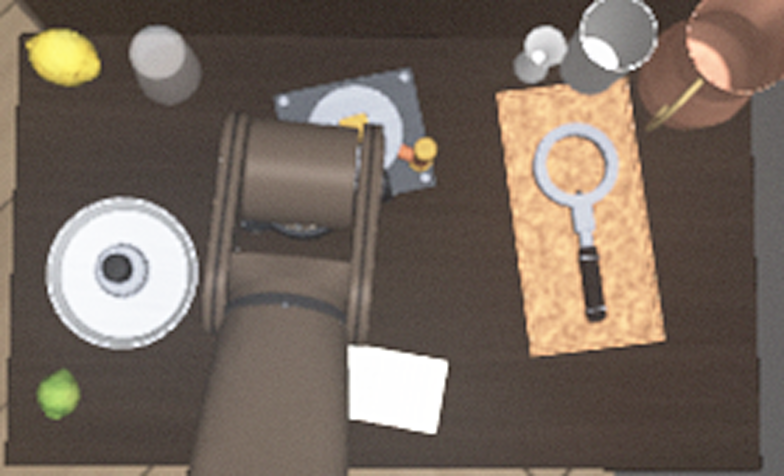

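View pics/s20.png

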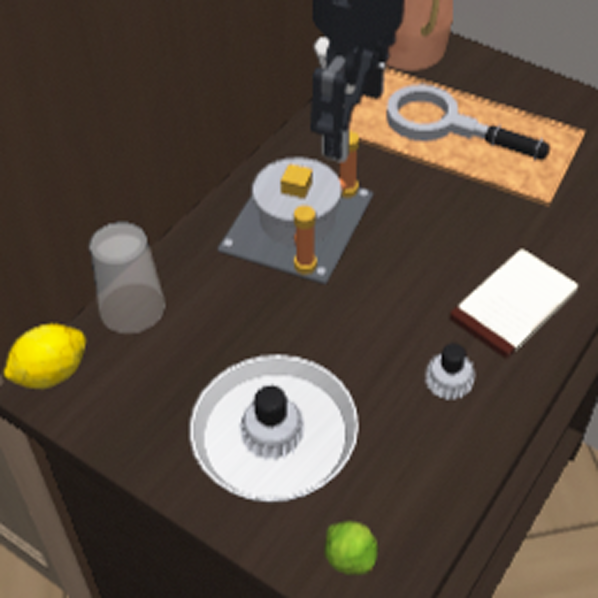

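```bash
python3 - <<'E'
from h import *
t,c=grab("top")
W=lambda x,y:(200+x/2.8,130+y/2.8)
print("ring",onz(c,*W(577,166),.02),"knob top",onz(c,*W(117,268),.065))
print(arm.hand_in())
E
```

```text
ring [ 0.61532852 -0.22410976  0.02      ] knob top [0.5022792  0.24704677 0.065     ]
the job is handed in; nothing more can be done
None
```

The job is done and handed in at about 33 s of the 72 s allowed; the hand-in gives no verdict.

**What I did:**
- **Unscrewing:** I gripped the wrench handle and drove four anticlockwise strokes of 1.2 rad between the pipes. By a rough scene-camera estimate the knob rose about 5 mm, roughly 3 to 4 rad of thread. I could not read the thread angle directly.
- **Wrench:** I lifted it straight off over the cap, which stayed on its boss. I laid it on the cork mat, where it dropped the last 10 mm or so because the fingers touched the mat first.
- **Cap:** I lifted it off by the knob, set it in the dish until it touched (about 12 N), released it and moved the arm clear.

**Last checks, from the final pictures:**
- **Cap:** it stands upright in the dish with its axis about 3 to 4 mm from the dish centre (limit 45 mm).
- **Wrench:** it looks flat, with the ring centre about 50 mm along and 2 mm across from the mat's centre (limits 120 and 50 mm). The handle is over the mat.
- **Bystanders:** the glass, jigger, lime and lemon look unmoved against the first pictures.
- **Robot:** it touches nothing.

**Disagreements:** the first wrist-camera fix of the filter was several millimetres off because the arm was still moving. I repeated it once settled, and it then agreed with the other cameras to within about 6 mm. No other check failed.

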